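# Unhitch the bread dolly from the tow train

## Task

A blue tow unit and two crate dollies stand coupled in a row on the goods-in platform. Find the dolly whose crate holds the bread and unhitch it from the unit just ahead of it (towards the tow unit): pull the red spring latch of that dolly's own tongue sideways, away from the coupler, lift the tongue off the ball and finish while still holding it raised, the coupler some 7 cm above where it sat, so that the unit ahead can pull away. Leave the other hitch coupled, and do not shift the crates or the wheel chock.

Things in the scene. Friction and masses are not known exactly. Their poses are not given: they have to be found in the camera images.
- ball_a (a point): Centre of the fixed steel hitch ball (40 mm diameter, on a thin neck) at the rear of the tow unit (the left, +y, end of the train, 400 x 460 mm, 200 mm high, with a red carton strapped on it up to 292 mm), 130 mm above the platform.
- tongue_a: Tongue (drawbar) of the middle dolly (dolly A): dark steel bar, hinged on the dolly, with a bright steel coupler over ball_a. Origin on the hinge, 130 mm high. Own +y runs along the tongue to the coupler, 170 mm away; own +x is the hinge axis, pointing away from the robot. Positive turning about +x raises it (0 to 0.8 rad); let go, it drops. About 0.75 kg with latch: 6 N at the latch handle.
- head_a (a point): Centre of the coupler's socket on tongue_a, on ball_a while coupled (130 mm above the platform). Axes as tongue_a. The cup-shaped coupler is 62 mm wide and reaches 28 mm above and 30 mm below this point.
- latch_a: Red upright pull handle of tongue_a's latch, 10 mm thick (own x), 24 mm wide (own y). Origin: middle of the part to grip, 18 mm below its top, 54 mm above its foot; seated: 95 mm from the ball towards the robot, 17 mm nearer the hinge, 27 mm above the ball centre. 59 mm of free gap to the coupler behind it. Axes as tongue_a. A grip on it can both pull the latch and lift the tongue.
- pin_a (a point): Foot of that handle, 45 mm below its origin: from here a thin steel pin runs in own +x through a spring barrel and under the ball. Handle and pin slide 28 mm to a stop along own -x (towards the robot, square to the tongue); spring 7.5 N at rest, 14.5 N at the stop, returns if let go. Pulled 24 mm or more it frees the ball; keep it pulled until the coupler has risen 45 mm.
- ball_b (a point): Centre of the fixed steel hitch ball (40 mm diameter, on a thin neck) at the rear of the middle dolly, 130 mm above the platform.
- tongue_b: Tongue (drawbar) of the last dolly (dolly B, at the right, -y, end): dark steel bar, hinged on the dolly, with a bright steel coupler over ball_b. Origin on the hinge, 130 mm high. Own +y runs along the tongue to the coupler, 170 mm away; own +x is the hinge axis, pointing away from the robot. Positive turning about +x raises it (0 to 0.8 rad); let go, it drops. About 0.75 kg with latch: 6 N at the latch handle.
- head_b (a point): Centre of the coupler's socket on tongue_b, on ball_b while coupled (130 mm above the platform). Axes as tongue_b. The cup-shaped coupler is 62 mm wide and reaches 28 mm above and 30 mm below this point.
- latch_b: Red upright pull handle of tongue_b's latch, 10 mm thick (own x), 24 mm wide (own y). Origin: middle of the part to grip, 18 mm below its top, 54 mm above its foot; seated: 95 mm from the ball towards the robot, 17 mm nearer the hinge, 27 mm above the ball centre. 59 mm of free gap to the coupler behind it. Axes as tongue_b. A grip on it can both pull the latch and lift the tongue.
- pin_b (a point): Foot of that handle, 45 mm below its origin: from here a thin steel pin runs in own +x through a spring barrel and under the ball. Handle and pin slide 28 mm to a stop along own -x (towards the robot, square to the tongue); spring 7.5 N at rest, 14.5 N at the stop, returns if let go. Pulled 24 mm or more it frees the ball; keep it pulled until the coupler has risen 45 mm.
- deck_a (a point): Middle of the front (tow unit side) top edge of dolly A's deck, 150 mm above the platform, 15 mm behind the hinge of tongue_a; the deck is 400 x 300 mm. The dolly cannot roll: its brakes are on.
- deck_b (a point): Middle of the front (tow unit side) top edge of dolly B's deck, 150 mm above the platform, 15 mm behind the hinge of tongue_b; the deck is 400 x 300 mm. The dolly cannot roll: its brakes are on.
- crate_bread: Green plastic crate, 400 x 300 x 115 mm, with brown loaves and buns in it, up to 90 mm high; stands on one of the two decks. Origin: middle of its lower front edge (tow unit side), near that dolly's deck point.
- crate_empty: The same green crate, empty; stands on the other deck. Origin: middle of its lower front edge (tow unit side).
- chock: Black rubber wheel chock with a yellow stripe, 70 x 150 x 57 mm, lying on the platform between the two dollies, on the robot side of tongue_b, about 100 mm nearer the robot than its latch handle. Origin: centre of its underside.
Not all that is in view belongs to the job. What is meant by the chock is not pink, and is the smaller of those in its own colour.

How it is judged (in metres and radians):
On the way, in this order (a step that is already met when the one before it is completed fails the run):
1. the latch of the bread dolly's hitch is pulled out (at least 18 mm) (((horizontal distance between crate_bread and deck_a below 0.2 m and x of latch_a in the frame of head_a below -0.113 m) or (horizontal distance between crate_bread and deck_b below 0.2 m and x of latch_b in the frame of head_b below -0.113 m))).
2. its tongue is lifted off the ball (coupler at least 50 mm above its seat) in the robot's grip (((horizontal distance between crate_bread and deck_a below 0.2 m and height (world z) of head_a above 0.18 m and contact force between the fingers and tongue_a above 1 N) or (horizontal distance between crate_bread and deck_b below 0.2 m and height (world z) of head_b above 0.18 m and contact force between the fingers and tongue_b above 1 N))), for 0.1 s.
At the end, for the whole second after the job is handed in: The bread dolly's tongue is held still by the fingers (over 1 N, propped on nothing else), its socket centre at least 50 mm above its seat; the other tongue sits on its ball (within 10 mm), its latch home (within 6 mm); crates and chock within 25 mm of their start (((horizontal distance between crate_bread and deck_a below 0.2 m and height (world z) of head_a above 0.18 m and angular speed of tongue_a below 0.15 rad/s and contact force between the fingers and tongue_a above 1 N and contact force between tongue_a and crate_bread below 0.5 N and contact force between tongue_a and crate_empty below 0.5 N and contact force between tongue_a and chock below 0.5 N and height (world z) of head_b below 0.14 m and not (x of latch_b in the frame of head_b below -0.101 m)) or (horizontal distance between crate_bread and deck_b below 0.2 m and height (world z) of head_b above 0.18 m and angular speed of tongue_b below 0.15 rad/s and contact force between the fingers and tongue_b above 1 N and contact force between tongue_b and crate_bread below 0.5 N and contact force between tongue_b and crate_empty below 0.5 N and contact force between tongue_b and chock below 0.5 N and height (world z) of head_a below 0.14 m and not (x of latch_a in the frame of head_a below -0.101 m))) and distance of each of crate_bread, crate_empty, chock from where it was at the start of the episode below 0.025 m); the arm keeps its last pose, push and grip.
It fails at once if the other hitch is unlatched or lifted ((horizontal distance between crate_bread and deck_a below 0.2 m and (x of latch_b in the frame of head_b below -0.11 m or height (world z) of head_b above 0.145 m)) or (horizontal distance between crate_bread and deck_b below 0.2 m and (x of latch_a in the frame of head_a below -0.11 m or height (world z) of head_a above 0.145 m))).
It fails at once if a crate or the chock is shifted (distance of any of crate_bread, crate_empty, chock from where it was at the start of the episode above 0.025 m).
It also fails if it takes over 35 s, if anything falls off the work surface, if the arm or the gripper's body presses on something with over 40 N, if the wrist force passes 120 N, or if a joint passes its speed limit or range.

## Robot

A 6-joint arm with a two-finger parallel gripper is mounted at the origin on the work surface. World frame = base frame: x ahead of the robot, y to its left, z up, the work surface at z = 0. Lengths are in mm, angles in rad, forces in N, time in s.
With the tool pointing down it reaches from about 300 to 775 mm from the base axis. Payload 14.6 kg.
Tool frame: the origin (TCP) lies between the finger pads; the fingertips stand 8 mm ahead of it and the grasp point (between the pads) lies 11 mm behind it; z points along the fingers, y is the direction in which the jaws open and shut (so a half turn about z gives the same grasp; the last joint's range is limited). The gripper opens to 94 mm and grips with 3 to 60 N. Pads are 16 mm wide; open, the fingers measure 119 mm over their backs; the gripper's body (75 mm by 177 mm) begins 78 mm behind the grasp point.
Start: joints at [-0.067, 0.3, 1.521, -0, 1.321, -0.067], TCP at [549.99, -0.002, 213.446] pointing down, gripper open.
Joint ranges: [-3.03, 3.03], [-0.79, 2.21], [0.23, 2.52], [-1.04, 4.18], [0, 3.07], [-2.55, 2.55]. Speed limits (rad/s): [2.22, 2.22, 2.57, 3.14, 3.14, 3.14].

## Interface

Orientations are given as [roll, pitch, yaw] about the fixed x, y, z axes, in that order (R = Rz(yaw) Ry(pitch) Rx(roll)).
In Python, from cell import manip, cams, models gives the robot as it stands. The module is installed in compiled form; this text tells all that it offers.
- The arm moves only by the shell command python3 -m pendant 'ROWS' [OPENING] [FORCE]. ROWS is JSON, a list that holds one entry, the list of rows, each a list of 4 numbers: the shift along the tool's x, y, z in cm, then the turn about the tool's z in rad. In form: [[[x, y, z, roll], ...]]. A call has 1 to 5 rows; each row is the pose to reach, as a shift and turn from the pose commanded when the call began, along the tool's axes at that moment; what a row does not reach only later rows make up. A row lasts 1/10 s, in which the tool goes at most 50 mm and 8.59 degrees, less where a joint would pass 70% of its speed; a pose out of reach is approached as far as the arm can. A call with a gripper value outside its range is refused whole. OPENING is the opening, from -1 (shut) to 1 (fully open), so that 0 is half open, set as the call begins (- or left out, the last holds). The fingers move at their own pace and stop on an object; FORCE is the grip in N (left out, the last holds). Time passes only in rows, so rows that repeat a pose let the fingers close. It gives the time, the measured TCP pose, the force and the opening at its end, in the units of the state.
- manip.read_state(): the state, without advancing time (a new reading comes with each control period).
- cams.camera(name): name is "scene" or "side" or "wrist"; returns a dict with "frame" (480x640x3 uint8, red, green, blue), "K" (3x3 intrinsics, pixels), "pose" (4x4, takes a point from camera to world coordinates). Camera axes: x right, y down, z forward; pixel columns grow to the right and rows downward; lengths in mm; the calibration is good to about 2 mm. The wrist camera is an equidistant fisheye: a pixel r from the principal point sees the ray r / f radians off the axis. A picture is of the moment at which its call begins. There is no depth.
- manip.sign_off(): hands the job in, once; it reports no verdict.
Trained networks look in the newest picture that a camera, given by its name, has taken for a name from the list of things; names that differ only in an ending like _2 or _b are one class to them, and where a whole thing is asked for, a point or a joint stands for the part that bears it (a point fixed in the world has none). Each returns a list of dicts, best first, with "score" (0 to 1); they miss things now and then, are a little off and sometimes report something else, mostly with a low value. They report only what shows in the picture. A call takes as long as a camera call. They do not tell look-alikes from the thing itself.
- models.regions_of(camera, name): "pixels" (480x640 bool, what is visible of it) and "point" ([column, row] in pixels, amid what is visible of it).
The state is a dict: "clock": time; "joints": joint angles; "qd": joint speeds; "effort": joint torques, N m; "eef_pos": TCP position; "eef_rot": TCP orientation; "wrist_force": force on the tool from outside, world axes, zero at the start; "moment": the same for the moment, N m; "finger_gap": finger opening in mm.
Only numpy, scipy, OpenCV 4.12 (cv2) and the standard library are available. Lean on these libraries where they do the work, as an engineer would, in place of code of your own. Each camera call takes 0.05 s, during which the arm holds its last target.

## Working session

There is one attempt and no reset: what is moved stays moved. The work goes in short steps, Python scripts to look and compute and a shell command to move; the robot and the scene stay as the last step left them, time stands still between calls to the robot, and variables do not carry over. Pictures are saved under pics/ and viewed, and the job is handed in when it is done.

```bash
mkdir -p pics
python3 - <<'E'
from cell import manip,cams,models
import cv2
print(manip.read_state())
for n in ["scene","side","wrist"]:
    c=cams.camera(n); cv2.imwrite(f"pics/{n}0.png",c["frame"][:,:,::-1]); print(n,c["K"].tolist(),c["pose"].round(3).tolist())
E
```

```text
{'clock': 0.0, 'joints': array([-6.65735569e-02,  3.00486101e-01,  1.52160826e+00,  2.08645672e-05,
        1.32069331e+00, -6.66043306e-02]), 'qd': array([-0.00187053, -0.00045705, -0.00039463, -0.00200074,  0.00017583,
       -0.00075932]), 'effort': array([-1.53750298e-03, -5.31805658e+01, -3.52735734e+01,  7.07558286e-02,
        2.43994006e-02, -4.79655944e-05]), 'eef_pos': array([5.49736851e+02, 3.44760110e-02, 2.12866602e+02]), 'eef_rot': array([-3.14040163e+00, -9.96987914e-05,  1.57082186e+00]), 'wrist_force': array([0.37440575, 0.13302303, 0.3844804 ]), 'moment': array([-0.00512047, -0.00523004,  0.07856445]), 'finger_gap': 93.79973777537684}
scene [[547.6320149587891, 0.0, 311.0087659035359], [0.0, 547.6320149587891, 244.21855995153103], [0.0, 0.0, 1.0]] [[-0.266, 0.694, -0.669, 1223.525], [0.964, 0.191, -0.185, 229.812], [-0.0, -0.695, -0.719, 1001.454], [0.0, 0.0, 0.0, 1.0]]
side [[590.5683289033004, 0.0, 317.09054977755807], [0.0, 590.5683289033004, 238.01452444476044], [0.0, 0.0, 1.0]] [[0.83, -0.325, 0.453, -303.445], [-0.558, -0.465, 0.688, -1084.435], [-0.013, -0.823, -0.567, 997.515], [0.0, 0.0, 0.0, 1.0]]
wrist [[371.64829954431775, 0.0, 314.75397934267966], [0.0, 371.64829954431775, 245.2920680485129], [0.0, 0.0, 1.0]] [[1.0, 0.001, -0.001, 549.184], [0.001, -0.968, -0.249, 72.671], [-0.001, 0.249, -0.968, 383.638], [0.0, 0.0, 0.0, 1.0]]
```

View pics/scene0.png

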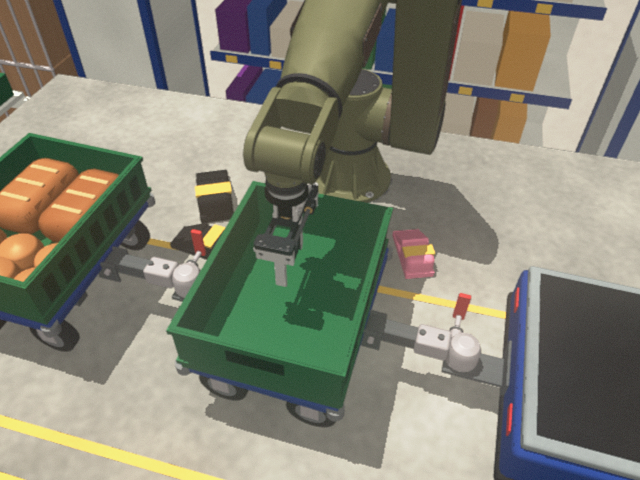

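View pics/side0.png

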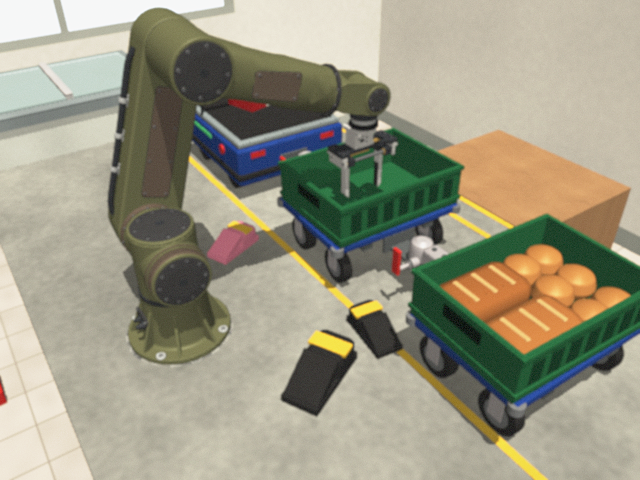

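View pics/wrist0.png

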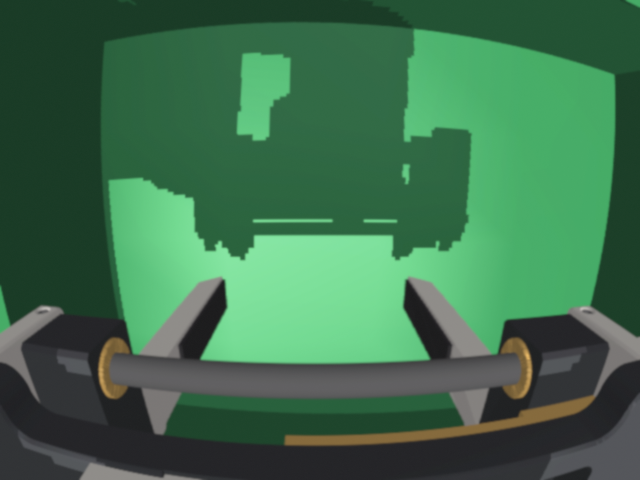

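Bread is in the right-hand (-y) crate: scene (60,205), side (540,290). So the target is latch_b. The red things are:
- **Handle B:** scene (198,242), side (397,261)
- **Handle A:** scene (463,305), which must be left alone
- **Other red:** tow unit lights and carton

The chock is the smaller black one, scene (200,237), side (375,325). The larger black one and the pink one are decoys. The fingers start inside dolly A's crate.

```bash
cat > h.py <<'E'
import numpy as np,cv2
from cell import manip,cams,models
def ray(c,p):
    d=np.linalg.inv(c["K"])@[p[0],p[1],1.]; R=c["pose"][:3,:3]; d=R@d; return c["pose"][:3,3],d/np.linalg.norm(d)
def proj(c,X):
    q=np.linalg.inv(c["pose"])@np.append(X,1); q=c["K"]@q[:3]; return q[:2]/q[2]
def tri(c1,p1,c2,p2):
    o1,d1=ray(c1,p1);o2,d2=ray(c2,p2)
    t=np.linalg.lstsq(np.c_[d1,-d2],o2-o1,rcond=None)[0]
    a=o1+t[0]*d1;b=o2+t[1]*d2
    return (a+b)/2,np.linalg.norm(a-b)
def onz(c,p,z):
    o,d=ray(c,p); return o+d*(z-o[2])/d[2]
E
python3 - <<'E'
from h import *
s=cams.camera("scene"); d=cams.camera("side")
for n in ["latch_b","head_b","tongue_b","chock","crate_bread","deck_b","pin_b"]:
    for cn in ["scene","side"]:
        for r in models.regions_of(cn,n)[:3]:
            ys,xs=np.nonzero(r["pixels"]); print(n,cn,round(r["score"],2),np.round(r["point"],1),len(xs),xs.min(),xs.max(),ys.min(),ys.max())
cv2.imwrite("pics/cropS.png",cv2.resize(s["frame"][200:340,90:290,::-1],None,fx=4,fy=4,interpolation=cv2.INTER_CUBIC))
cv2.imwrite("pics/cropD.png",cv2.resize(d["frame"][200:350,320:520,::-1],None,fx=4,fy=4,interpolation=cv2.INTER_CUBIC))
E
```

```text
latch_b scene 0.73 [458.4 308.7] 350 454 471 293 325
latch_b scene 0.65 [197.1 240.6] 308 191 206 229 258
latch_b side 0.56 [398.9 260.4] 240 392 407 248 274
head_b scene 0.82 [163.8 269.7] 2554 106 205 230 297
head_b scene 0.7 [439.2 334.7] 3618 366 481 293 372
head_b side 0.92 [417.  249.7] 1042 393 447 236 275
head_b side 0.23 [364.7 240.2] 3710 278 460 153 283
tongue_b scene 0.95 [437.4 339.3] 3768 366 481 293 372
tongue_b scene 0.63 [164.1 268.1] 2534 105 206 230 297
tongue_b side 0.89 [419.1 252. ] 1098 392 446 235 274
tongue_b side 0.64 [374.4 327.7] 1989 346 402 300 358
tongue_b side 0.38 [282.  159.6] 8 281 283 158 160
chock scene 0.94 [417.4 250.5] 1632 392 434 229 278
chock scene 0.84 [193.5 239.6] 903 172 223 224 256
chock scene 0.81 [216.5 197.9] 1746 195 233 170 222
chock side 0.96 [320.1 371.9] 3809 282 357 330 415
chock side 0.82 [232.3 241.5] 1316 208 258 221 264
chock side 0.77 [375.7 329.3] 1888 347 402 301 357
crate_bread scene 0.76 [ 55.5 211.3] 19943 0 151 133 324
crate_bread side 0.75 [529.5 304.4] 28073 408 639 214 402
crate_bread side 0.49 [255.9 136.4] 8374 193 341 99 187
deck_b scene 0.92 [124.1 274.7] 5930 0 205 194 351
deck_b scene 0.76 [380.7 348.9] 6539 172 481 246 426
deck_b side 0.7 [358.9 237.3] 3737 277 460 152 282
deck_b side 0.57 [477.4 373.1] 5726 392 639 237 436
pin_b scene 0.75 [462.9 307.5] 388 453 471 293 326
pin_b scene 0.73 [200.  243.9] 274 191 205 230 260
pin_b side 0.68 [397.  263.3] 264 392 408 248 275
```

View pics/cropS.png

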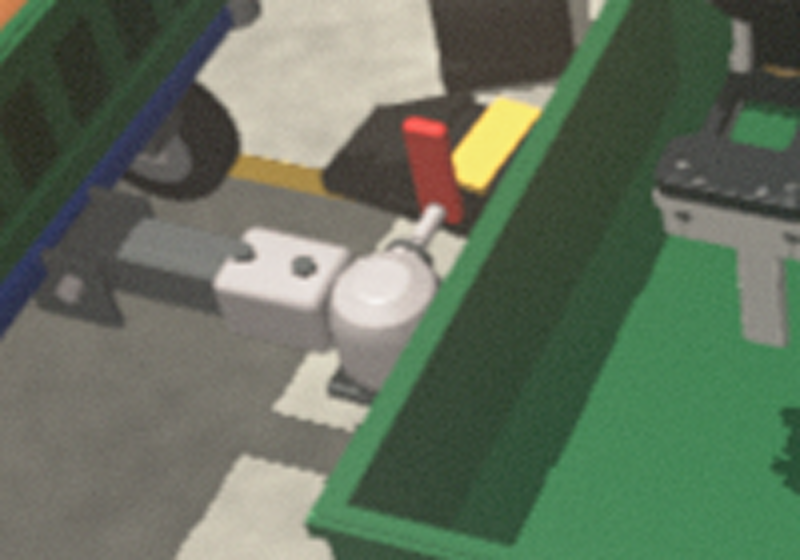

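View pics/cropD.png

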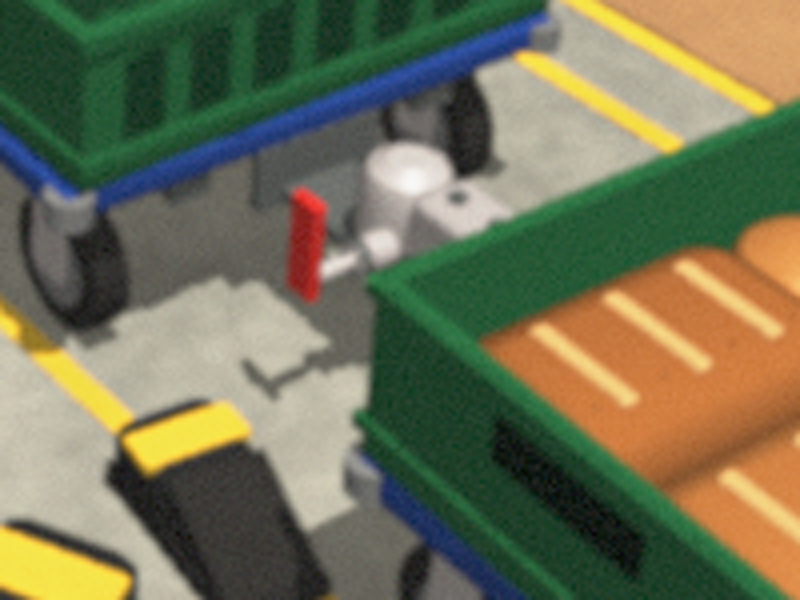

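The crops confirm handle B, upright red with the pin leading to the bright coupler. Its top is at scene (196,232) and side (397,249).

Run:
```python
from h import *
s=cams.camera("scene"); d=cams.camera("side")
t,e=tri(s,(196.3,231.7),d,(397.2,249.2));print("top",t.round(1),e)
f,e=tri(s,(201.8,254.5),d,(396,273.8));print("foot",f.round(1),e)
f,e=tri(s,(197.1,241.5),d,(398,261));print("mid",f.round(1),e)
h,e=tri(s,(186.5,270),d,(422,241.5));print("headtop",h.round(1),e)
# crate rims z=265 ; crate bread near rim corner, front
for n,c,p in [("breadcorner side",d,(412.5,271)),("A nearleft rim side",d,(346,212)),("A rim right far side",d,(460,165)),("A rim scene front-right(-y,+x)",s,(170,331)),("A rim scene(+y,+x)",s,(345,378)),("A rim scene(+y,-x)",s,(391,209)),("A rim (-y,-x)",s,(254,184)),("bread rim scene(+y,-x)",s,(145,157)),("bread rim(+y,+x)",s,(43,307))]:
    print(n,onz(c,p,265).round(1))
print("bread deck etc; bolts", onz(s,(151,262),150),onz(s,(166,266),150))
```

```text
top [ 484.  -232.1  173.3] 3.7426499341823374
foot [ 483.6 -232.6   99.9] 7.126384550963451
mid [ 483.9 -236.6  141.3] 5.957832042115142
headtop [ 575.2 -219.   152.1] 6.912060833669659
breadcorner side [ 373.5 -403.8  265. ]
A nearleft rim side [ 396.2 -146.1  265. ]
A rim right far side [ 781.1 -130.5  265. ]
A rim scene front-right(-y,+x) [ 787.6 -128.   265. ]
A rim scene(+y,+x) [795.7 164.8 265. ]
A rim scene(+y,-x) [401.9 168.  265. ]
A rim (-y,-x) [ 401.3 -121.2  265. ]
bread rim scene(+y,-x) [ 377.7 -384.5  265. ]
bread rim(+y,+x) [ 799.8 -355.4  265. ]
bread deck etc; bolts [ 570.37900743 -298.71013542  150.        ] [ 572.28546447 -263.42773713  150.        ]
```

```bash
python3 -m pendant '[[[0,0,-4,0],[0,0,-8,0],[0,0,-11,0],[0,0,-11,0]]]'; python3 -m pendant '[[[-5,-1.5,0,0],[-10,-3,0,0],[-15,-4.5,0,0],[-20,-6,0,0],[-22,-6.6,0,0]]]'; python3 -m pendant '[[[-1.2,0,0,0],[-1.2,0,0,0],[-1.2,0,0,0]]]'
python3 - <<'E'
from h import *
c=cams.camera("wrist"); cv2.imwrite("pics/w1.png",c["frame"][:,:,::-1]); print(c["pose"].round(3).tolist()); print(manip.read_state())
E
```

```text
clock: 1.45
eef_pos: [550.9, -0.1, 327.8]
eef_rot: [3.135, 0.0, 1.571]
wrist_force: [-0.1, -0.4, 0.1]
finger_gap: 94.0
clock: 1.95
eef_pos: [482.6, -222.7, 322.5]
eef_rot: [-3.141, -0.0, 1.569]
wrist_force: [-0.1, -0.7, -0.3]
finger_gap: 94.1
clock: 2.25
eef_pos: [484.4, -231.0, 323.0]
eef_rot: [-3.141, -0.001, 1.571]
wrist_force: [-0.1, 0.1, -0.0]
finger_gap: 93.8
[[1.0, 0.001, 0.0, 483.658], [0.001, -0.969, -0.249, -158.47], [-0.0, 0.249, -0.969, 493.725], [0.0, 0.0, 0.0, 1.0]]
{'clock': 2.3, 'joints': array([-5.12905153e-01,  2.11162195e-01,  1.38034387e+00,  1.53264006e-04,
        1.55047952e+00, -5.14237532e-01]), 'qd': array([ 0.00539012, -0.00423726, -0.00163203, -0.00226422,  0.0023379 ,
       -0.0057541 ]), 'effort': array([-1.01505049e+00, -4.94728374e+01, -3.71855414e+01,  3.12572171e-02,
        3.83374665e-02, -3.58917197e-03]), 'eef_pos': array([ 484.45509536, -230.78366872,  323.18450958]), 'eef_rot': array([-3.14132590e+00, -3.26688342e-04,  1.57212552e+00]), 'wrist_force': array([0.69143658, 0.6885683 , 0.34777469]), 'moment': array([ 0.04319406, -0.04534396,  0.02299726]), 'finger_gap': 94.04937795252982}
```

View pics/w1.png

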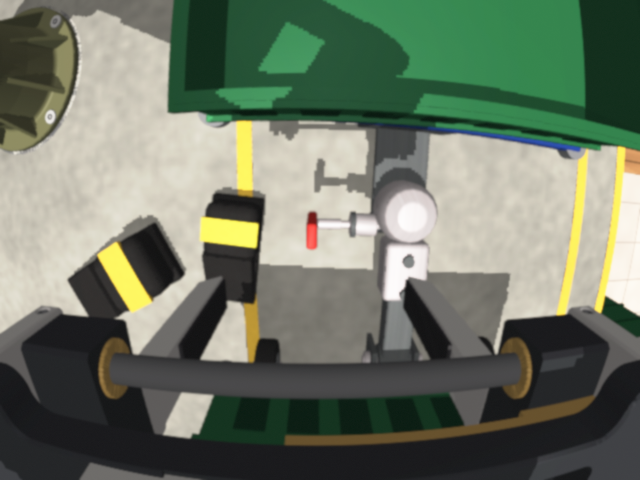

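The wrist view shows the red handle top at about (312,231). The coupler is at (410,213), and the fingers clear both crates.

```bash
cat >> h.py <<'E'
def fish(c,p,z):
    K=c["K"];u=np.array([p[0]-K[0,2],p[1]-K[1,2]]);r=np.hypot(*u);th=r/K[0,0]
    d=np.array([u[0]/r*np.sin(th),u[1]/r*np.sin(th),np.cos(th)]) if r>0 else np.array([0,0,1.])
    d=c["pose"][:3,:3]@d;o=c["pose"][:3,3];return o+d*(z-o[2])/d[2]
E
python3 - <<'E'
from h import *
c=cams.camera("wrist")
for r in models.regions_of("wrist","latch_b")[:2]:
    ys,xs=np.nonzero(r["pixels"]);print(r["score"],r["point"],len(xs),xs.min(),xs.max(),ys.min(),ys.max())
f=c["frame"].astype(int)
m=(f[...,0]>110)&(f[...,1]<80)&(f[...,2]<90);ys,xs=np.nonzero(m)
print(xs.min(),xs.max(),ys.min(),ys.max(),xs.mean(),ys.mean())
for p in [(307.5,213),(317,213),(307,248),(317,248),(312,230)]: print(p,fish(c,p,175).round(1))
print("head",fish(c,(410,211),158).round(1),"bolts",fish(c,(408,262),150).round(1),fish(c,(407,288),150).round(1))
print("pin ends",fish(c,(320,224),112).round(1),fish(c,(370,224),112).round(1))
x=cv2.resize(c["frame"][150:350,230:470,::-1],None,fx=3.3,fy=3,interpolation=cv2.INTER_CUBIC)
x=cv2.resize(c["frame"][170:300,270:450,::-1],None,fx=4,fy=4,interpolation=cv2.INTER_CUBIC);cv2.imwrite("pics/w1c.png",x)
E
```

```text
0.91 [316.3, 226.7] 674 306 348 212 248
308 316 213 241 312.06201550387595 222.10077519379846
(307.5, 213) [ 477.4 -211.2  175. ]
(317, 213) [ 485.7 -211.2  175. ]
(307, 248) [ 476.9 -242.7  175. ]
(317, 248) [ 485.8 -242.7  175. ]
(312, 230) [ 481.4 -226.3  175. ]
head [ 572.7 -211.3  158. ] bolts [ 576.  -263.5  150. ] [ 577.1 -291.   150. ]
pin ends [ 489.3 -233.4  112. ] [ 542.  -233.1  112. ]
```

View pics/w1c.png

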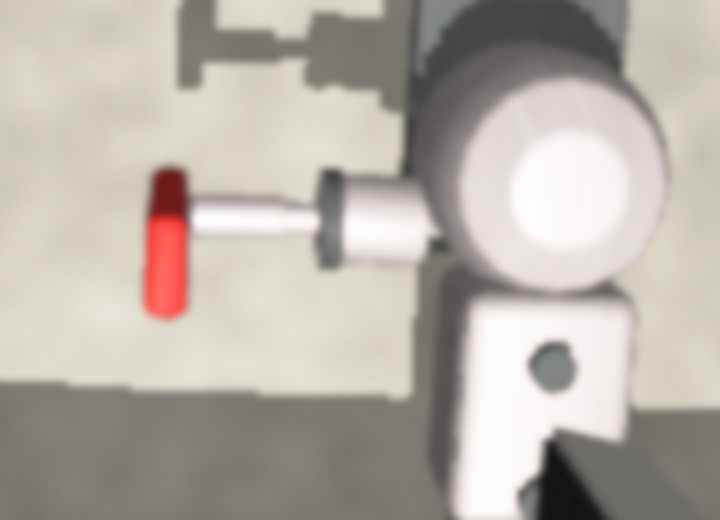

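```bash
python3 -m pendant '[[[-0.15,-0.25,3,0],[-0.15,-0.25,6,0],[-0.15,-0.25,9,0],[-0.15,-0.25,9,0]]]' 0.1 35
python3 - <<'E'
from h import *
c=cams.camera("wrist"); cv2.imwrite("pics/w2.png",c["frame"][:,:,::-1])
E
```

```text
clock: 2.8
eef_pos: [480.6, -232.0, 230.1]
eef_rot: [-3.136, -0.003, 1.572]
wrist_force: [-0.5, 0.2, -0.2]
finger_gap: 65.4
```

View pics/w2.png

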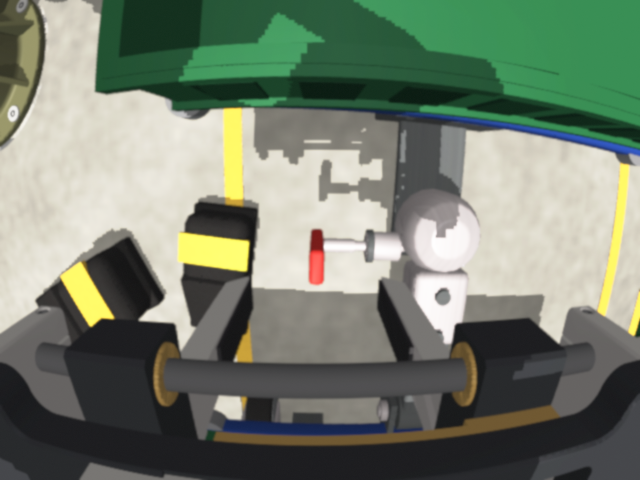

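The handle at (316,266) is centred between the fingers, and the inner finger is clear of the coupler.

Run:
```python
from h import *
c=cams.camera("wrist"); print(manip.read_state()["eef_pos"],manip.read_state()["finger_gap"])
x=cv2.resize(c["frame"][200:330,230:410,::-1],None,fx=4,fy=4,interpolation=cv2.INTER_CUBIC);cv2.imwrite("pics/w2c.png",x)
for p in [(311,284),(322,284),(316.5,267)]: print(p,fish(c,p,175).round(1))
```

```text
[ 481.89170565 -233.02541432  234.44558323] 57.561981561103444
(311, 284) [ 478.1 -244.9  175. ]
(322, 284) [ 485.3 -244.9  175. ]
(316.5, 267) [ 481.7 -233.2  175. ]
```

View pics/w2c.png

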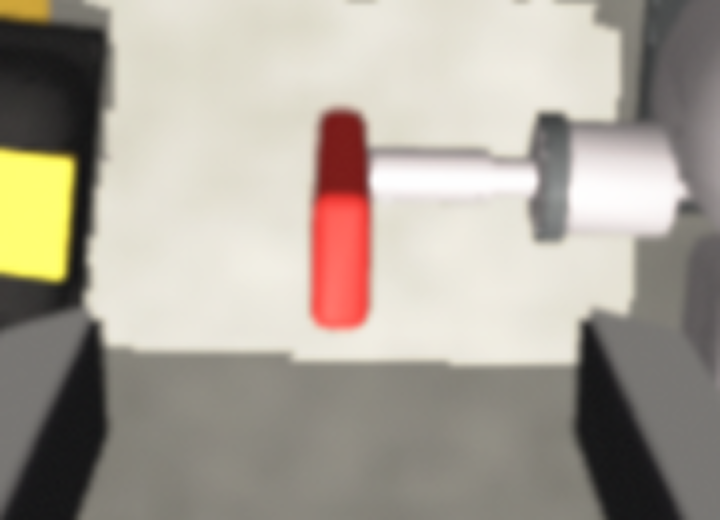

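```bash
python3 -m pendant '[[[0.1,0,3,0],[0.1,0,6,0],[0.1,0,8.6,0],[0.1,0,8.6,0],[0.1,0,8.6,0]]]'; python3 -m pendant '[[[0,0,0,0],[0,0,0,0],[0,0,0,0],[0,0,0,0],[0,0,0,0]]]' -1 40; python3 -m pendant '[[[0,0,0,0],[0,0,0,0],[0,0,0,0],[0,0,0,0]]]'
python3 - <<'E'
from h import *
for n in ["wrist","side"]:
    c=cams.camera(n); cv2.imwrite(f"pics/{n}3.png",c["frame"][:,:,::-1])
E
```

```text
clock: 3.4
eef_pos: [482.4, -232.8, 149.5]
eef_rot: [3.14, 0.001, 1.571]
wrist_force: [0.2, 0.1, -0.2]
finger_gap: 51.6
clock: 3.9
eef_pos: [481.5, -232.5, 147.7]
eef_rot: [3.141, 0.0, 1.571]
wrist_force: [0.4, -0.5, 0.8]
finger_gap: 15.1
clock: 4.3
eef_pos: [481.3, -232.5, 147.5]
eef_rot: [-3.141, -0.0, 1.571]
wrist_force: [-5.3, -0.2, 3.2]
finger_gap: 9.8
```

View pics/wrist3.png

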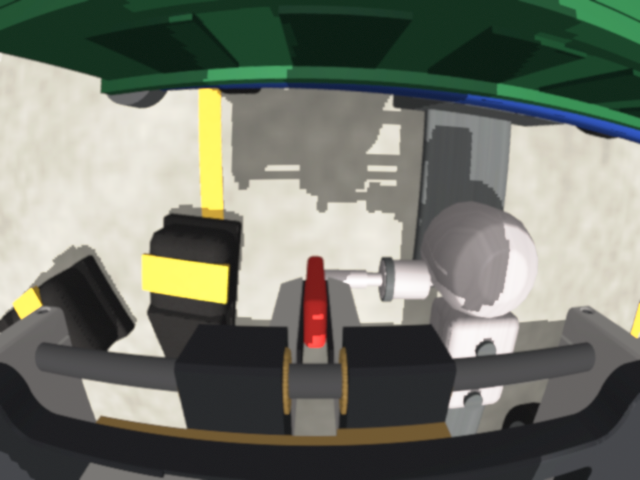

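View pics/side3.png

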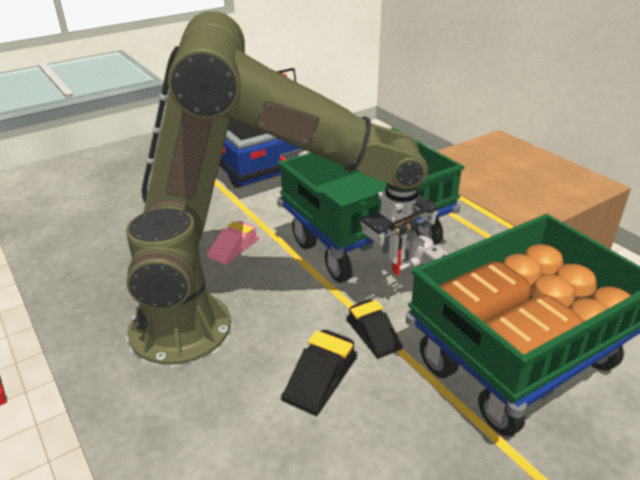

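The gap is 9.8 mm, so the handle is gripped. Next is the pull.

```bash
python3 -m pendant '[[[0,-0.6,0,0],[0,-1.2,0,0],[0,-1.8,0,0],[0,-2.4,0,0],[0,-2.7,0,0]]]'; python3 -m pendant '[[[0,0,0,0],[0,0,0,0],[0,0,0,0]]]'
python3 - <<'E'
from h import *
for n in ["wrist"]:
    c=cams.camera(n); cv2.imwrite(f"pics/{n}4.png",c["frame"][:,:,::-1])
E
```

```text
clock: 4.9
eef_pos: [455.7, -232.2, 147.7]
eef_rot: [3.137, 0.0, 1.571]
wrist_force: [14.1, 3.1, -3.5]
finger_gap: 9.4
clock: 5.2
eef_pos: [456.1, -232.2, 147.7]
eef_rot: [3.137, 0.0, 1.571]
wrist_force: [13.7, 2.7, -3.6]
finger_gap: 9.9
```

View pics/wrist4.png

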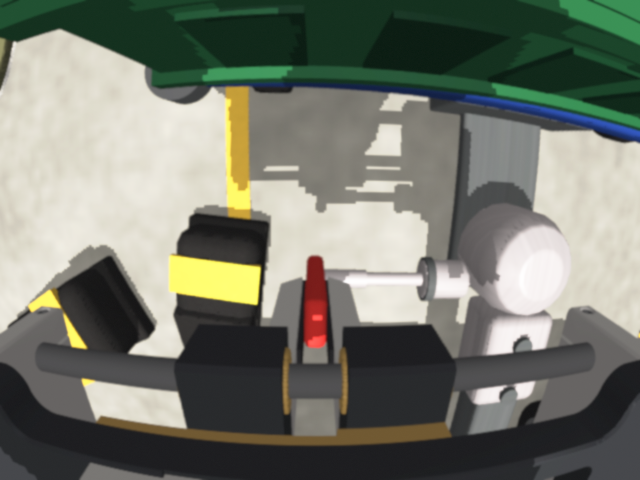

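Pulled about 25 mm at 13.7 N, which matches the spring. I'll add about 1.5 mm of margin, then lift along the hinge arc.

```bash
python3 -m pendant '[[[0,-0.15,0,0],[-0.1,-0.15,-0.4,0],[-0.15,-0.15,-0.75,0],[-0.25,-0.15,-1.15,0],[-0.35,-0.15,-1.5,0]]]'
python3 - <<'E'
from h import *
c=cams.camera("wrist"); cv2.imwrite("pics/w5.png",c["frame"][:,:,::-1])
E
```

```text
clock: 5.75
eef_pos: [454.4, -235.5, 162.2]
eef_rot: [3.138, -0.001, 1.571]
wrist_force: [13.5, 1.5, -8.8]
finger_gap: 10.0
```

View pics/w5.png

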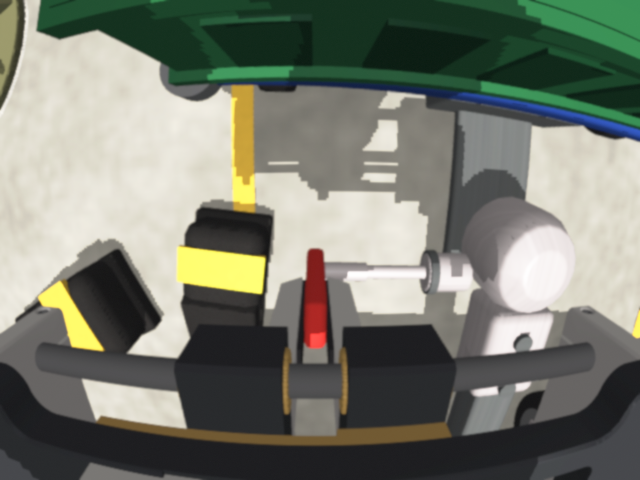

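The coupler is rising with the handle, with only a modest 9 N down on the tool. I'll keep following the arc.

```bash
python3 -m pendant '[[[-0.1,0,-0.4,0],[-0.25,0,-0.75,0],[-0.35,0,-1.1,0],[-0.5,0,-1.5,0],[-0.6,0,-1.8,0]]]'; python3 -m pendant '[[[-0.15,0,-0.35,0],[-0.35,0,-0.75,0],[-0.5,0,-1.1,0],[-0.7,0,-1.45,0],[-0.7,0,-1.45,0]]]'
python3 - <<'E'
from h import *
for n in ["wrist","scene"]:
    c=cams.camera(n); cv2.imwrite(f"pics/{n}6.png",c["frame"][:,:,::-1])
E
```

```text
clock: 6.3
eef_pos: [454.3, -241.6, 180.2]
eef_rot: [3.138, -0.001, 1.571]
wrist_force: [14.2, 0.2, -8.6]
finger_gap: 10.0
clock: 6.8
eef_pos: [454.4, -248.5, 194.9]
eef_rot: [3.138, -0.001, 1.571]
wrist_force: [13.6, 2.6, -6.6]
finger_gap: 9.8
```

View pics/wrist6.png

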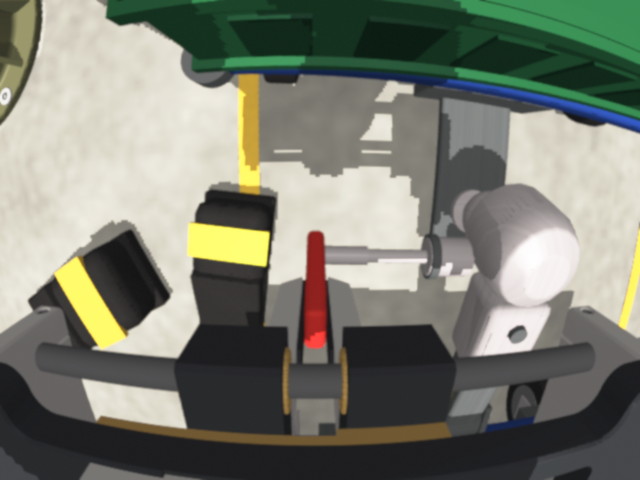

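View pics/scene6.png

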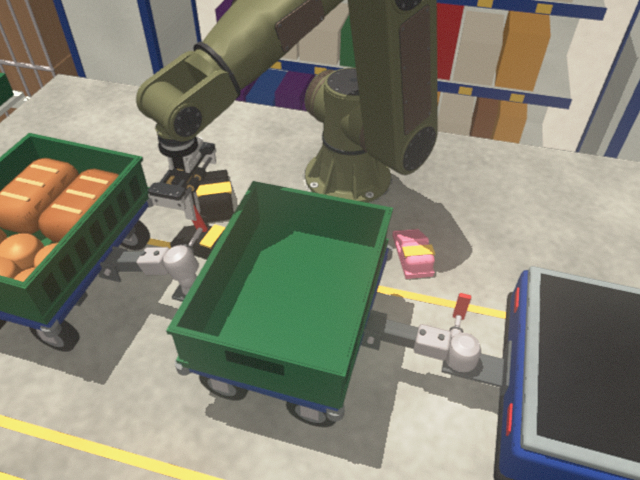

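The coupler is off: ball_b shows at wrist (468,210), and hitch A is still seated at scene (463,350). I'll finish the arc to +7 cm.

```bash
python3 -m pendant '[[[-0.2,0,-0.35,0],[-0.4,0,-0.7,0],[-0.6,0,-1.05,0],[-0.85,0,-1.4,0],[-0.85,0,-1.4,0]]]'; python3 -m pendant '[[[0,0,0,0],[0,0,0,0],[0,0,0,0],[0,0,0,0],[0,0,0,0]]]'
python3 - <<'E'
from h import *
for n in ["wrist","scene","side"]:
    c=cams.camera(n); cv2.imwrite(f"pics/{n}7.png",c["frame"][:,:,::-1])
print(manip.read_state()["eef_pos"],manip.read_state()["wrist_force"])
s=cv2.imread("pics/scene7.png");d=cv2.imread("pics/side7.png")
cv2.imwrite("pics/c7.png",np.hstack([cv2.resize(s[190:340,90:290],(400,300)),cv2.resize(d[200:350,320:520],(400,300))]))
cv2.imwrite("pics/d7.png",cv2.absdiff(cv2.imread("pics/scene0.png"),s))
E
```

```text
clock: 7.4
eef_pos: [454.5, -257.0, 208.9]
eef_rot: [3.138, -0.001, 1.571]
wrist_force: [13.9, 3.4, -6.5]
finger_gap: 9.4
clock: 7.9
eef_pos: [454.5, -256.8, 208.7]
eef_rot: [3.138, -0.001, 1.571]
wrist_force: [14.6, 2.5, -5.3]
finger_gap: 9.9
[ 454.46752395 -256.81885665  208.69898778] [14.97497903  2.92335399 -5.68657563]
```

View pics/wrist7.png

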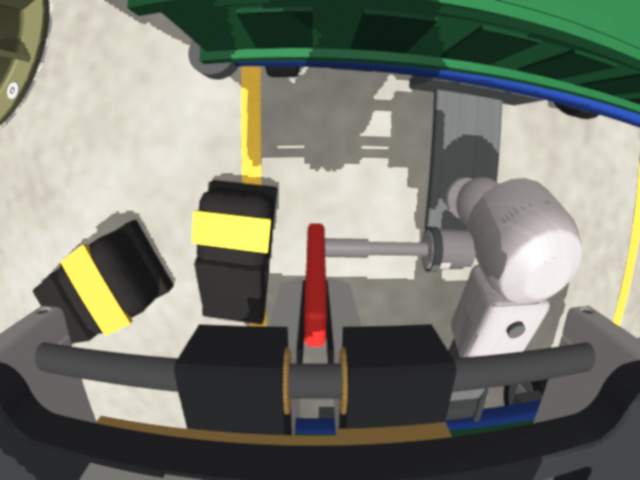

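View pics/c7.png

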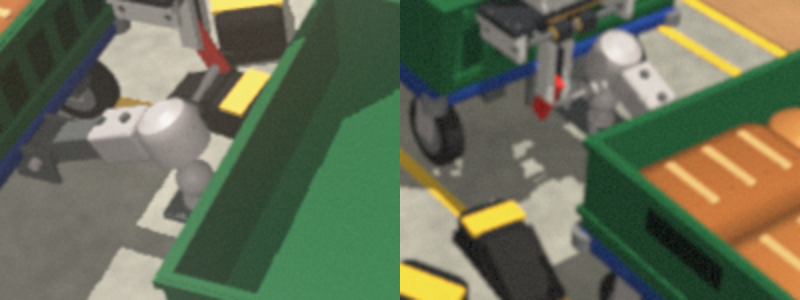

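View pics/d7.png

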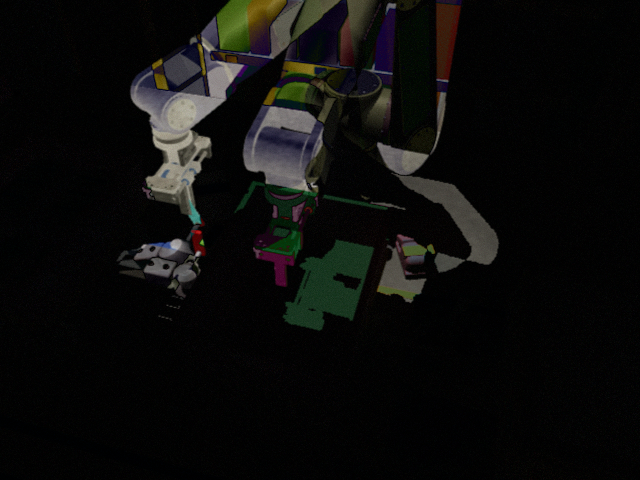

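The pictures show the coupler well above the exposed ball. The differences from the start picture are the arm, its shadows and tongue B. Hitch A and the bread crate are unchanged. The arm is still and the grip firm, so I'm handing in.

```bash
python3 -c "
from cell import manip
print(manip.sign_off())"
```

```text
the job is handed in; nothing more can be done
None
```

I unhitched the bread dolly, which is dolly B at the right-hand end, and handed the job in at about 8 s. No verdict was reported.

- **What I did:** I gripped the red handle of tongue_b's latch and pulled it about 26–27 mm towards the robot. I then lifted the tongue along its hinge arc.
- **Final hold:** The handle rose 61 mm. From the hinge geometry that puts the coupler about 70 mm above its seat; I worked this out rather than measuring it in the images. At the end the arm was still. The jaw gap was 9.9 mm, so the handle was firmly gripped. The tool read about 15 N from the spring and 5–6 N from the tongue's weight.
- **Last pictures:** The coupler is clear above the bare ball. Hitch A and the bread crate look the same as in the start picture. There were faint differences around the empty crate's rim and the chock. I took them for shadow and where the arm had been, and did not measure them.
- **Where checks disagreed:** The first two-camera position fixes were 4–7 mm apart. Two close wrist-camera measurements settled the handle position to about 2 mm before I gripped it.

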